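Take the twist-lock vent filter out of a worm bin's sloping hood

TASK

The worm bin's vent filter is due for washing: grip it by its finger bar, turn it anticlockwise (looking down on the filter) until you feel it come up against its stop, without wrenching it, and lift it straight out of the sloping hood. Then stand it upright on its lug end in the shallow grey tray, setting it down rather than dropping it, and leave the jar, the flower pot and the soil blocker where they are.

Things in the scene. Friction and masses are not known exactly. Their poses are not given: they have to be found in the camera images.
- cap: the vent filter, black plastic, about 120 g: stem 37 mm diameter, 17 mm high; flange 74 mm diameter at 17-21 mm; two lugs at the foot (0-5.5 mm high, 12 mm wide) reaching 31 mm out along its +x and -x. Origin: centre of its underside; z: its axis, lugs to bar. Anticlockwise is a positive turn about z
- cap_bar (a point): middle of the filter's upright finger bar, on its axis, 36 mm above its underside. The bar is 46 mm long (cap x, the line of the lugs), 14 mm thick (cap y), from 21 to 51 mm above the underside. Axes as cap. Locked, the filter can wiggle 2 mm sideways and along its axis
- plate: grey square base, 96 mm, with the round bayonet collar (80 mm diameter, 14 mm high) that holds the filter, fixed on the bin's sloping hood. Origin: centre of the collar's inner floor, on which the filter stands when locked; z: the axis, square to the slope, 30 degrees from vertical; x: up the slope
- collar_mouth (a point): centre of the collar's mouth, 14 mm above its floor. Its lip (8-14 mm) has two opposite slots, hidden under the filter's flange, that let the lugs out to about 3 degrees either way. They stand 65 to 111 degrees anticlockwise of the locked lugs, differently each time. A rigid stop ends the turn 1 to 3 degrees past them; turning or pulling against it with over 2.5 N m or 90 N breaks it
- bin: the worm bin, fixed: a black plastic tub, 260 x 260 mm, under a light grey hood whose front slopes at 30 degrees from 100 mm height at its front edge (bin -x) up to 227 mm, then a flat ridge 40 mm wide. Origin: centre of its underside; the collar sits in the middle of the slope
- tray: shallow grey plastic tray, fixed, 160 mm (x) by 200 mm (y), 22 mm high, walls and floor 4 mm thick. Origin: centre of its underside
- jar: glass jar with brass-coloured lid, 66 mm in diameter, 85 mm high; origin: centre of its underside
- pot: empty terracotta flower pot, 84 mm wide at the rim, 75 mm high; origin: centre of its underside
- blocker: steel soil blocker standing on the table: a box 100 x 50 x 45 mm, a rod and a T handle 110 mm long along its x, 145 mm high; origin: centre of its underside
Not all that is in view belongs to the job. What is shaped like the cap but purple is not meant.

How it is judged (in metres and radians):
On the way:
1. the filter is lifted out of the collar along its axis: 16 mm up or more with its foot still over the collar's opening (z of cap in the frame of plate above 0.016 m and x of cap in the frame of plate between -0.04 and 0.04 m and y of cap in the frame of plate between -0.04 and 0.04 m).
At the end, for the whole second after the job is handed in: the filter stands in the tray on its lug end: its origin within 60 mm (tray x) and 80 mm (tray y) of the tray's centre and less than 9 mm above the tray's underside, its axis within 7 degrees of upright, bar up, at rest (under 20 mm/s and 0.1 rad/s) (x of cap in the frame of tray between -0.06 and 0.06 m and y of cap in the frame of tray between -0.08 and 0.08 m and z of cap in the frame of tray below 0.009 m and angle between cap's own z axis and vertical below 0.12 rad and linear speed of cap below 0.02 m/s and angular speed of cap below 0.1 rad/s); the robot touches nothing.
It fails at once if the filter is dropped: away from the collar, out of the fingers, and more than 20 mm above the tray floor (contact force between the fingers and cap below 0.1 N and horizontal distance between cap and plate above 0.1 m and z of cap in the frame of tray above 0.024 m).
It fails at once if the glass jar is moved more than 20 mm or tipped (distance of jar from where it was at the start of the episode above 0.02 m or angle between jar's own z axis and vertical above 0.3 rad).
It fails at once if the terracotta pot is moved more than 20 mm or tipped (distance of pot from where it was at the start of the episode above 0.02 m or angle between pot's own z axis and vertical above 0.3 rad).
It fails at once if the soil blocker is moved more than 20 mm or tipped (distance of blocker from where it was at the start of the episode above 0.02 m or angle between blocker's own z axis and vertical above 0.3 rad).
It fails at once if the filter is wrenched: over 100 N between it and its collar (contact force between cap and plate above 100 N).
It also fails if it takes over 58 s, if anything falls off the work surface, if the arm or the gripper's body presses on something with over 40 N, if the wrist force passes 120 N, or if a joint passes its speed limit or range.

ROBOT

A 6-joint arm with a two-finger parallel gripper is mounted at the origin on the work surface. World frame = base frame: x ahead of the robot, y to its left, z up, the work surface at z = 0. Lengths are in mm, angles in degrees, forces in N, time in s.
With the tool pointing down it reaches from about 300 to 850 mm from the base axis. Payload 4.2 kg.
Tool frame: the origin (TCP) lies between the finger pads; the fingertips stand 22 mm ahead of it and the grasp point (between the pads) lies 3 mm ahead of it; z points along the fingers, y is the direction in which the jaws open and shut (so a half turn about z gives the same grasp; the last joint's range is limited). The gripper opens to 91 mm and grips with 3 to 60 N. Pads are 32 mm wide; open, the fingers measure 118 mm over their backs; the gripper's body (76 mm by 178 mm) begins 60 mm behind the grasp point.
Start: joints at [72.938, 18.312, 89.639, -0, 72.044, -1.146], TCP at [157.69, 552.969, 235.976] pointing down, gripper open.
Joint ranges: [-177.97, 177.97], [-48.28, 115.42], [12.27, 149.76], [-77.06, 257.06], [2.81, 150.46], [-146.56, 146.56]. Speed limits (degrees/s): [147.25, 147.25, 180, 180, 180, 180].

INTERFACE

Orientations are given as [roll, pitch, yaw] about the fixed x, y, z axes, in that order (R = Rz(yaw) Ry(pitch) Rx(roll)).
In Python, from workcell import telemetry, cams, env gives the robot as it stands.
- The arm moves only by the shell command python3 -m inch 'ROWS' [FORCE]. ROWS is JSON, a list of rows, each an object of numbers: "x", "y", "z": the shift along the tool's x, y, z in cm; "yaw": the turn about the tool's z in units of 5 degrees (1.0 is 5 degrees); "gripper": the gripper's target within -1 to 1 (fully open at 1, half-way at 0, shut at -1). A call has 1 to 12 rows; each row shifts and turns the commanded pose from where the row before left it, along the tool's axes as they then stand; what a row does not reach is not made up. A row lasts 1/12 s, in which the tool goes at most 41.7 mm and 7.16 degrees, less where a joint would pass 70% of its speed; a pose out of reach is approached as far as the arm can. A call is refused whole if a number of a shift passes 4.17 or a number of a turn 1, either way. A call with a gripper value outside its range is refused whole. The fingers move at their own pace and stop on an object; FORCE is the grip in N (left out, the last holds). Time passes only in rows, so rows that do not move let the fingers close. It gives the time, the measured TCP pose, the force and the opening at its end, in the units of the state.
- telemetry.state(): the state, without advancing time (a new reading comes with each control period).
- cams.grab_frame(name): name is "scene" or "top" or "wrist"; returns a dict with "pixels" (400x640x3 uint8, red, green, blue), "mtx" (3x3 intrinsics, pixels), "rvec" (rotation vector, rad) and "tvec" (3), from world to camera coordinates, as OpenCV has them. Camera axes: x right, y down, z forward; pixel columns grow to the right and rows downward; lengths in mm; the calibration is good to about 2 mm. A picture is of the moment at which its call begins. There is no depth.
- env.job_done(): hands the job in, once; it reports no verdict.
The state is a dict: "time_s": time; "qpos": joint angles; "qvel": joint speeds; "effort": joint torques, N m; "ee_pos": TCP position; "ee_rot": TCP orientation; "force": force on the tool from outside, world axes, zero at the start; "torque": the same for the moment, N m; "gripper_width": finger opening in mm.
Only numpy, scipy, OpenCV 4.12 (cv2) and the standard library are available. Lean on these libraries where they do the work, as an engineer would, in place of code of your own. Each camera call takes 0.05 s, during which the arm holds its last target. There are 200 camera calls.

## Working session

There is one attempt and no reset: what is moved stays moved. The work goes in short steps, Python scripts to look and compute and a shell command to move; the robot and the scene stay as the last step left them, time stands still between calls to the robot, and variables do not carry over. Pictures are saved under pics/ and viewed, about 8 in all and at most 12, crops included, and the job is handed in when it is done.

```bash
mkdir -p pics
cat > h.py <<'E'
import numpy as np, cv2, json
from workcell import telemetry, cams, env
from scipy.spatial.transform import Rotation as R
def snap(n,f,crop=None,s=1):
    g=cams.grab_frame(n); np.savez('pics/'+f+'.npz',**g)
    p=g['pixels'][:,:,::-1]
    if crop: p=p[crop[1]:crop[3],crop[0]:crop[2]]
    p=cv2.resize(p,None,fx=s,fy=s,interpolation=cv2.INTER_CUBIC)
    cv2.imwrite('pics/'+f+'.png',p); return g
def ray(g,uv):
    Rm,_=cv2.Rodrigues(np.array(g['rvec'],float)); t=np.array(g['tvec'],float).ravel()
    d=Rm.T@np.linalg.inv(g['mtx'])@np.array([uv[0],uv[1],1.]); return -Rm.T@t, d/np.linalg.norm(d)
def tri(obs):
    A=0;b=0
    for g,uv in obs:
        o,d=ray(g,uv); P=np.eye(3)-np.outer(d,d); A=A+P; b=b+P@o
    x=np.linalg.solve(A,b); return x,[np.linalg.norm((np.eye(3)-np.outer(ray(g,uv)[1],ray(g,uv)[1]))@(x-ray(g,uv)[0])) for g,uv in obs]
def proj(g,X): return cv2.projectPoints(np.array(X,float).reshape(-1,3),np.array(g['rvec'],float),np.array(g['tvec'],float),np.array(g['mtx'],float),None)[0].reshape(-1,2)
def onz(g,uv,z):
    o,d=ray(g,uv); return o+d*(z-o[2])/d[2]
def load(f): return dict(np.load('pics/'+f+'.npz'))
E
python3 - <<'E'
from h import *
a=snap('scene','s0');b=snap('top','t0')
w=snap('wrist','w0')
print(telemetry.state())
for g in(a,b,w): print(ray(g,(320,200)),g['mtx'][0,0])
cv2.imwrite('pics/all.png',np.vstack([cv2.resize(x['pixels'][:,:,::-1],(480,300)) for x in(a,w)]))
E
```

```text
{'time_s': 0.15, 'qpos': array([ 7.29375642e+01,  1.83406155e+01,  8.96899761e+01,  1.68738338e-03,
        7.20452728e+01, -1.14728624e+00]), 'qvel': array([ 0.01292775, -0.06629409, -0.23279346,  0.05561022, -0.00757473,
       -0.01202927]), 'effort': array([ 8.62979086e-04, -4.12775517e+01, -2.32155651e+01,  7.28124264e-02,
        4.33865120e-02, -1.00716882e-04]), 'ee_pos': array([157.57133301, 552.61479401, 235.34212722]), 'ee_rot': array([-1.79924183e+02, -3.12319873e-03,  1.64084327e+02]), 'force': array([ 0.32353553, -0.09663953,  0.33295897]), 'torque': array([ 0.0231975 , -0.03334358, -0.01119512]), 'gripper_width': 91.07597046157339}
(array([1335.00920434,  259.94520392,  885.21545569]), array([-0.714787  , -0.21295477, -0.66613047])) 376.3965041906005
(array([ 430.82872733,   -4.85525726, 1093.74140534]), array([ 0.14328032,  0.0123522 , -0.98960506])) 380.68630126762264
(array([ 77.55821614, 575.49081103, 382.6960687 ]), array([ 0.29193469, -0.07691088, -0.95334089])) 337.13038040119824
```

View pics/t0.png

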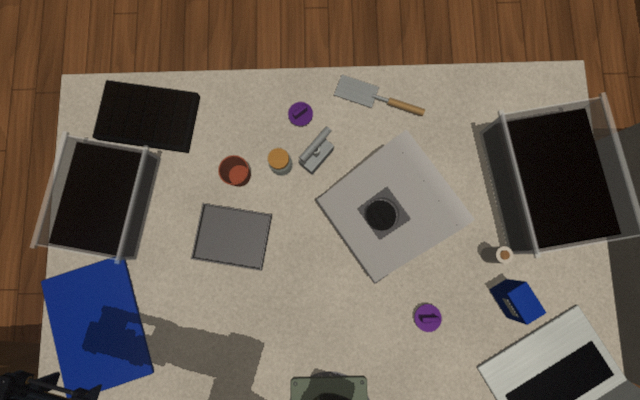

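View pics/all.png

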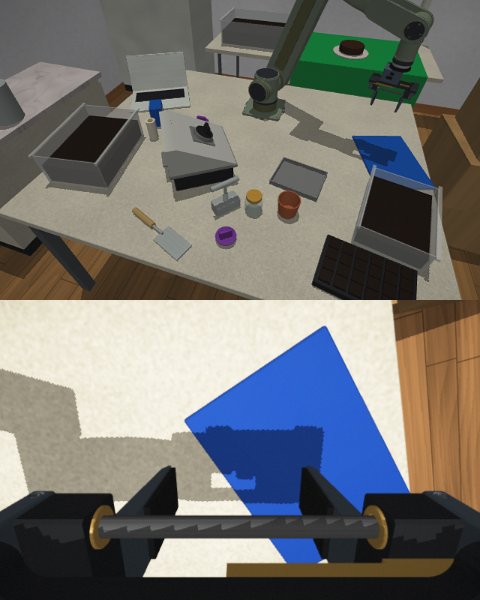

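Top: bin corners (316,198),(408,133),(471,218),(376,281), the cap at (382,214), tray at (232,236), jar (279,159), pot (235,170), blocker (317,150). Enlarging the bin next.

Run:
```python
from h import *
a=load('s0');b=load('t0')
c=b['pixels'][170:260,330:430,::-1]; d=a['pixels'][140:260,200:330,::-1]
cv2.imwrite('pics/c1.png',cv2.resize(np.clip(c*1.6,0,255).astype('uint8'),None,fx=6,fy=6,interpolation=cv2.INTER_CUBIC))
cv2.imwrite('pics/c2.png',cv2.resize(np.clip(d*1.5,0,255).astype('uint8'),None,fx=5,fy=5,interpolation=cv2.INTER_CUBIC))
```

```text
(no output)
```

View pics/c1.png

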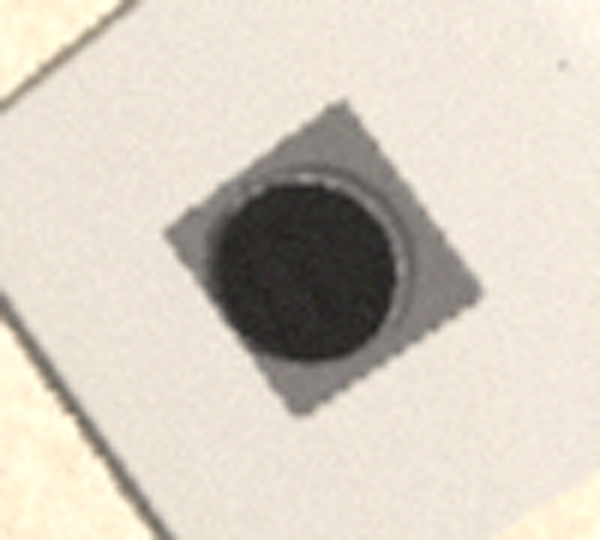

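View pics/c2.png

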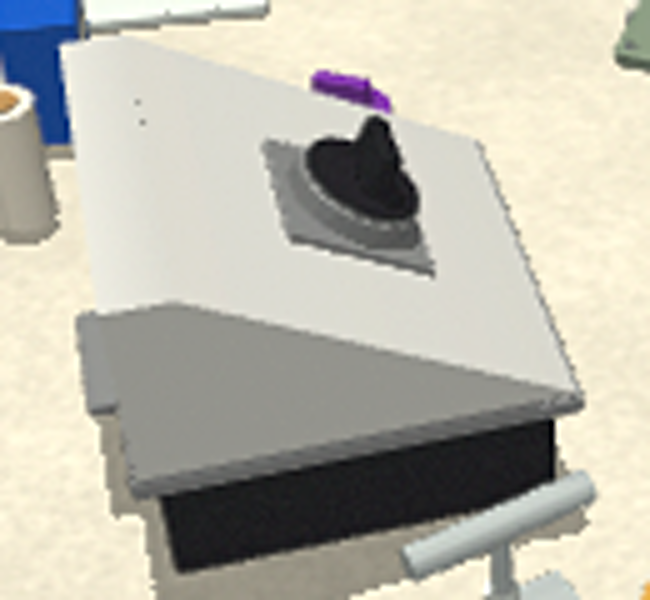

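Top crop: the plate corners are at (165,233),(343,100),(484,293),(301,417). Scene crop: the same corners at (433,272),(293,240),(263,140), and the slope falls towards +y.

Run:
```python
from h import *
a=load('s0');b=load('t0')
T=lambda u,v:((u+.5)/6-.5+330,(v+.5)/6-.5+170); S=lambda u,v:((u+.5)/5-.5+200,(v+.5)/5-.5+140)
L,_1=tri([(b,T(165,233)),(a,S(433,272))]);Tp,_2=tri([(b,T(343,100)),(a,S(293,240))]);Rt,_3=tri([(b,T(484,293)),(a,S(263,140))])
print(L,Tp,Rt,_1,_2,_3); print(np.linalg.norm(L-Tp),np.linalg.norm(Tp-Rt)); 
e=(Rt-Tp)/np.linalg.norm(Rt-Tp); f=(L-Tp)/np.linalg.norm(L-Tp); n=np.cross(f,e);print('up',e,'n',n,'tilt',np.degrees(np.arccos(abs(n[2]))),'ctr',(L+Rt)/2)
c=(L+Rt)/2
print('flange centre top view z?',onz(b,T(306,271),190))
for p in[(203,204),(272,213),(262,269),(192,259)]: print('tray',onz(b,p,22))
print('pot',onz(b,(235,170),75),'jar',onz(b,(279,159),85),'blk',onz(b,(317,150),100))
for p in[(316,198),(376,281)]: print('front edge',onz(b,p,100))
st=telemetry.state();Rm=R.from_euler('xyz',st['ee_rot'],degrees=True).as_matrix();print(Rm)
```

```text
[544.22767432 -83.95809385 143.20108167] [ 590.28245732 -151.9953547   188.06075143] [ 511.4588202  -205.00259753  191.18458152] [np.float64(1.779611779870527), np.float64(1.7796117798705147)] [np.float64(3.4108335909948755), np.float64(3.4108335909948377)] [np.float64(1.766651201447532), np.float64(1.7666512014476319)]
93.60823613783353 95.04047492543297
up [-0.82936914 -0.55773335  0.03286842] n [-0.24339158  0.41362785  0.87721227] tilt 28.69211194769753 ctr [ 527.84324726 -144.48034569  167.19283159]
flange centre top view z? [ 522.62486611 -137.0220822   190.        ]
tray [582.73966113 342.17504569  22.        ]
tray [552.14474531 145.39984914  22.        ]
tray [396.45986683 173.88739226  22.        ]
tray [428.42481249 369.63221599  22.        ]
pot [667.19278707 239.0259439   75.        ] jar [692.42652771 116.83131076  85.        ] blk [710.72440441  12.56076134 100.        ]
front edge [580.30296806  17.98699442 100.        ]
front edge [ 362.11431536 -130.80492136  100.        ]
[[-9.61666332e-01  2.74221977e-01 -4.15287330e-04]
 [ 2.74222286e-01  9.61665512e-01 -1.25758484e-03]
 [ 5.45101011e-05 -1.32325804e-03 -9.99999123e-01]]
```

```bash
python3 -m inch '[{"z":-3.2},{"z":-3.2},{"z":-3.1},{"x":-2.66,"y":-2.78},{"x":-2.66,"y":-2.78},{"x":-2.66,"y":-2.78},{"x":-2.66,"y":-2.78},{"x":-2.66,"y":-2.78},{"x":-2.66,"y":-2.78},{"x":-2.66,"y":-2.78},{"x":-2.66,"y":-2.78},{"x":-2.66,"y":-2.78}]'
python3 -m inch '[{"x":-2.66,"y":-2.78},{"x":-2.66,"y":-2.78},{"x":-2.66,"y":-2.78},{"x":-2.66,"y":-2.78},{"x":-2.66,"y":-2.78},{"x":-2.66,"y":-2.78},{"x":-2.66,"y":-2.78},{"x":-2.66,"y":-2.78},{"x":-2.66,"y":-2.78},{"x":-2.66,"y":-2.78},{"x":-2.66,"y":-2.78},{"yaw":1}]'
python3 -m inch '[{"yaw":1},{"yaw":1},{"yaw":1},{"yaw":1},{"yaw":1},{"yaw":1},{"yaw":1},{}]'
python3 - <<'E'
from h import *
g=snap('wrist','w1')
p=np.clip(g['pixels'][:,:,::-1]*2.2+10,0,255).astype('uint8');cv2.imwrite('pics/w1.png',cv2.resize(p,(800,500),interpolation=cv2.INTER_CUBIC))
print(telemetry.state()['ee_pos'],telemetry.state()['ee_rot'])
n=np.array([-.2796,.4145,.866]);c=np.array([527.8,-144.5,167.2])
print(proj(g,[c,c+38*n])*1.25)
E
```

```text
[157.62792879 552.72832171 235.47940628] [-1.79946582e+02 -1.14242967e-04  1.64082797e+02]
[[-215.56326793  828.51300962]
 [-262.70807032  882.0383996 ]]invalid input
invalid input
invalid input
```

View pics/w1.png

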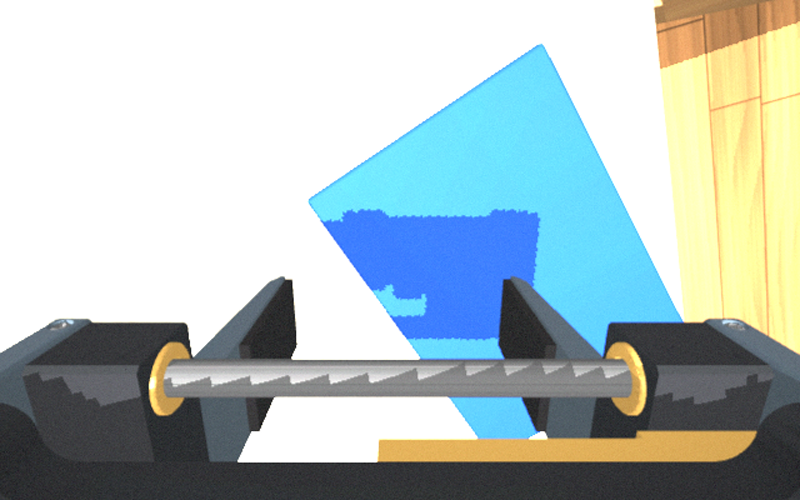

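The rows were refused, so the arm hasn't moved. Perhaps every key is required.

```bash
python3 -m inch '[{"x":0,"y":0,"z":-3.2,"yaw":0,"gripper":1},{"x":0,"y":0,"z":-3.2,"yaw":0,"gripper":1},{"x":0,"y":0,"z":-3.1,"yaw":0,"gripper":1}]'
```

```text
time_s: 0.45
ee_pos: [157.6, 552.6, 331.7]
ee_rot: [-179.9, -0.0, 164.1]
force: [0.6, 0.5, 0.2]
gripper_width: 91.3
```

```bash
python3 -m inch '[{"x":-2.66,"y":-2.78,"z":0,"yaw":0,"gripper":1},{"x":-2.66,"y":-2.78,"z":0,"yaw":0,"gripper":1},{"x":-2.66,"y":-2.78,"z":0,"yaw":0,"gripper":1},{"x":-2.66,"y":-2.78,"z":0,"yaw":0,"gripper":1},{"x":-2.66,"y":-2.78,"z":0,"yaw":0,"gripper":1},{"x":-2.66,"y":-2.78,"z":0,"yaw":0,"gripper":1},{"x":-2.66,"y":-2.78,"z":0,"yaw":0,"gripper":1},{"x":-2.66,"y":-2.78,"z":0,"yaw":0,"gripper":1},{"x":-2.66,"y":-2.78,"z":0,"yaw":0,"gripper":1},{"x":-2.66,"y":-2.78,"z":0,"yaw":0,"gripper":1}]' &&
python3 -m inch '[{"x":-2.66,"y":-2.78,"z":0,"yaw":0,"gripper":1},{"x":-2.66,"y":-2.78,"z":0,"yaw":0,"gripper":1},{"x":-2.66,"y":-2.78,"z":0,"yaw":0,"gripper":1},{"x":-2.66,"y":-2.78,"z":0,"yaw":0,"gripper":1},{"x":-2.66,"y":-2.78,"z":0,"yaw":0,"gripper":1},{"x":-2.66,"y":-2.78,"z":0,"yaw":0,"gripper":1},{"x":-2.66,"y":-2.78,"z":0,"yaw":0,"gripper":1},{"x":-2.66,"y":-2.78,"z":0,"yaw":0,"gripper":1},{"x":-2.66,"y":-2.78,"z":0,"yaw":0,"gripper":1},{"x":-2.66,"y":-2.78,"z":0,"yaw":0,"gripper":1}]' &&
python3 -m inch '[{"x":0,"y":0,"z":0,"yaw":1,"gripper":1},{"x":0,"y":0,"z":0,"yaw":1,"gripper":1},{"x":0,"y":0,"z":0,"yaw":1,"gripper":1},{"x":0,"y":0,"z":0,"yaw":1,"gripper":1},{"x":0,"y":0,"z":0,"yaw":1,"gripper":1},{"x":0,"y":0,"z":0,"yaw":1,"gripper":1},{"x":0,"y":0,"z":0,"yaw":1,"gripper":1},{"x":0,"y":0,"z":0,"yaw":1,"gripper":1},{"x":0,"y":0,"z":0,"yaw":0,"gripper":1}]'
python3 - <<'E'
from h import *
g=snap('wrist','w2')
n=np.array([-.2796,.4145,.866]);c=np.array([527.8,-144.5,167.2])
q=proj(g,[c,c+38*n]);print(q)
u,v=q.mean(0).astype(int);x0=min(max(u-110,0),420);y0=min(max(v-90,0),220);print(x0,y0)
p=np.clip(g['pixels'][y0:y0+180,x0:x0+220,::-1]*2.0+10,0,255).astype('uint8');cv2.imwrite('pics/w2.png',cv2.resize(p,None,fx=3.5,fy=3.5,interpolation=cv2.INTER_CUBIC)[:600,:800])
E
```

```text
time_s: 1.28
ee_pos: [337.5, 210.9, 331.0]
ee_rot: [180.0, 0.0, 164.1]
force: [0.3, -0.1, 0.2]
gripper_width: 91.0
time_s: 2.12
ee_pos: [517.2, -129.6, 330.8]
ee_rot: [180.0, -0.0, 164.1]
force: [-0.1, 0.5, 0.6]
gripper_width: 91.2
time_s: 2.87
ee_pos: [516.7, -127.6, 330.7]
ee_rot: [-180.0, -0.0, 124.0]
force: [-0.1, -0.4, 0.1]
gripper_width: 91.4
[[317.38820699 205.23361411]
 [317.36913873 196.34213653]]
207 110
```

View pics/w2.png

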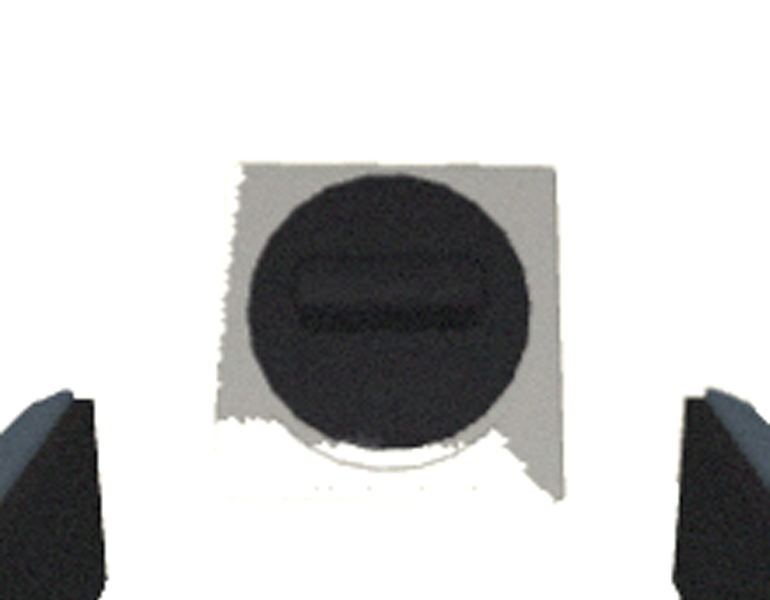

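Wrist view: bar top at crop (295–485, 257–305), lying straight across the slope; flange centre is at crop (388,312). Now working out the bar position.

Run:
```python
from h import *
a=load('s0');b=load('t0');w=load('w2')
T=lambda u,v:((u+.5)/6-.5+330,(v+.5)/6-.5+170); S=lambda u,v:((u+.5)/5-.5+200,(v+.5)/5-.5+140); W=lambda u,v:((u+.5)/3.5-.5+207,(v+.5)/3.5-.5+110)
n=np.array([-.2796,.4145,.866])
F,e=tri([(b,T(306,271)),(w,W(388,312)),(a,S(362,179))]);print('flange',F,e)
B,e=tri([(w,W(390,281)),(a,S(375,122))]);print('bartop',B,e)
c=np.array([527.8,-144.5,167.2])
# plate corners from wrist: far (downhill) corners and uphill-right
L,_=tri([(b,T(165,233)),(a,S(433,272)),(w,W(556,167))]);print(L,_)
X,_=tri([(b,T(301,417)),(w,W(240,163))]);print(X,_)
Rt,_=tri([(b,T(484,293)),(a,S(263,140))]);Tp,_=tri([(b,T(343,100)),(a,S(293,240)),(w,W(563,499))]);print(Rt,Tp,_)
for nm,P in(('flange21',F),('bartop51',B)): print(nm,(P-c)@n,(P-c)-((P-c)@n)*n)
```

```text
flange [ 521.8798637  -135.48234945  184.94725054] [np.float64(2.563090393331488), np.float64(1.2350639045523162), np.float64(1.3602542138849165)]
bartop [ 512.06148063 -122.52754706  222.14516282] [np.float64(4.024134958533139), np.float64(4.02413495853309)]
[544.22853779 -83.34039371 143.29980394] [np.float64(2.361261730465677), np.float64(1.2065690860560578), np.float64(1.1634069126988822)]
[ 468.86481509 -149.86360346   62.65189839] [np.float64(1.1250674808102388), np.float64(1.125067480810435)]
[ 511.4588202  -205.00259753  191.18458152] [ 590.04619537 -151.8557191   187.6438752 ] [np.float64(3.707687067028939), np.float64(3.1245907238809933), np.float64(0.6096600151981207)]
flange21 20.762205233334704 [-0.11502371  0.41171649 -0.23281919]
bartop51 61.09058276127486 [ 1.34240757 -3.34959361  2.04071815]
```

```bash
python3 - <<'E'
from h import *
a=load('s0');w=load('w2')
F=np.array([521.9,-135.5,184.9]);n=np.array([-.2796,.4145,.866])
print(proj(w,[F,F+30*n]),'meas',(388/3.5+207,312/3.5+110),(390/3.5+207,281/3.5+110)); print((proj(a,[F,F+30*n])-[200,140])*5)
E
python3 -m inch '[{"x":0,"y":-0.21,"z":1.5,"yaw":1,"gripper":1},{"x":0,"y":0,"z":0.5,"yaw":1,"gripper":1},{"x":0,"y":0,"z":0.5,"yaw":1,"gripper":1},{"x":0,"y":0,"z":0.5,"yaw":1,"gripper":1},{"x":0,"y":0,"z":0.5,"yaw":1,"gripper":1},{"x":0,"y":0,"z":0.5,"yaw":1,"gripper":1},{"x":0,"y":0,"z":0.5,"yaw":1,"gripper":1},{"x":0,"y":0,"z":0.5,"yaw":1,"gripper":1},{"x":0,"y":0,"z":0,"yaw":1,"gripper":1}]'
python3 -m inch '[{"x":0,"y":0,"z":0,"yaw":1,"gripper":1},{"x":0,"y":0,"z":0,"yaw":1,"gripper":1},{"x":0,"y":0,"z":0,"yaw":1,"gripper":1},{"x":0,"y":0,"z":0,"yaw":1,"gripper":1},{"x":0,"y":0,"z":0,"yaw":1,"gripper":1},{"x":0,"y":0,"z":0,"yaw":1,"gripper":1},{"x":0,"y":0,"z":0,"yaw":1,"gripper":1},{"x":0,"y":0,"z":0,"yaw":1,"gripper":1},{"x":0,"y":0,"z":0,"yaw":1,"gripper":1},{"x":0,"y":0,"z":0,"yaw":0,"gripper":1}]'
```

```text
[[317.53305803 200.15108031]
 [317.53254881 192.28829498]] meas (317.8571428571429, 199.14285714285714) (318.42857142857144, 190.28571428571428)
[[357.69033241 177.10280964]
 [379.20119422 138.23180881]]
time_s: 3.67
ee_pos: [514.5, -128.6, 279.7]
ee_rot: [-179.9, -0.0, 79.0]
force: [0.0, -0.5, -0.8]
gripper_width: 91.3
time_s: 4.5
ee_pos: [515.0, -128.8, 280.9]
ee_rot: [-180.0, 0.0, 34.1]
force: [0.3, -0.1, 0.4]
gripper_width: 91.0
```

```bash
python3 -m inch '[{"x":0.19,"y":-0.25,"z":1.0,"yaw":0,"gripper":1},{"x":0,"y":0,"z":1.0,"yaw":0,"gripper":0.3},{"x":0,"y":0,"z":1.0,"yaw":0,"gripper":0.1},{"x":0,"y":0,"z":0.7,"yaw":0,"gripper":0.1},{"x":0,"y":0,"z":0,"yaw":0,"gripper":0.1},{"x":0,"y":0,"z":0,"yaw":0,"gripper":0.1}]'
python3 - <<'E'
from h import *
g=snap('wrist','w3')
w=np.clip(g['pixels'][90:330,140:500,::-1]*2.2+10,0,255).astype('uint8')
cv2.imwrite('pics/w3.png',cv2.resize(w,None,fx=2.2,fy=2.2,interpolation=cv2.INTER_CUBIC))
F=np.array([521.9,-135.5,184.9]);n=np.array([-.2796,.4145,.866])
print(proj(g,[F,F+30*n]))
E
```

```text
time_s: 5.0
ee_pos: [515.0, -125.6, 243.1]
ee_rot: [-179.9, 0.1, 34.1]
force: [0.2, -0.3, 0.0]
gripper_width: 60.7
[[336.72443762 226.18462244]
 [313.24894612 242.89612619]]
```

View pics/w3.png

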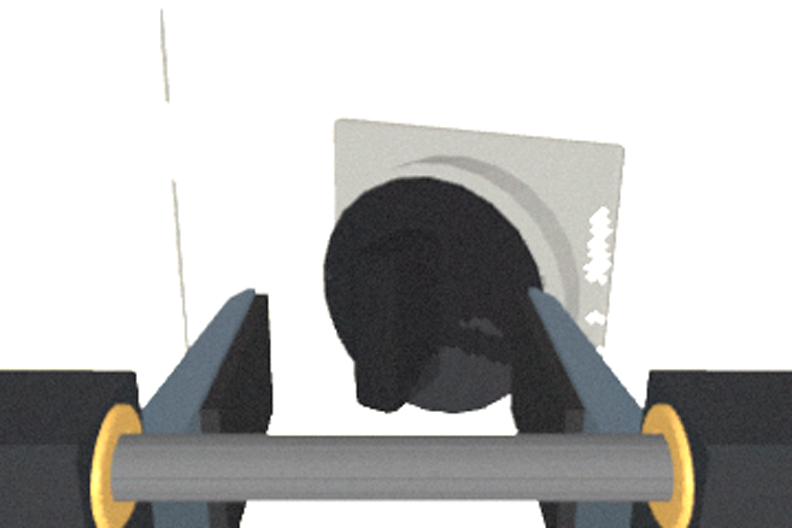

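The bar top is centred near crop (385,325), midway between the fingertips at (262) and (520), so lowering and gripping.

```bash
python3 -m inch '[{"x":0,"y":0,"z":0.7,"yaw":0,"gripper":0.1},{"x":0,"y":0,"z":0.6,"yaw":0,"gripper":0.1},{"x":0,"y":0,"z":0.6,"yaw":0,"gripper":0.1},{"x":0,"y":0,"z":0,"yaw":0,"gripper":0.1}]' 12
python3 -m inch '[{"x":0,"y":0,"z":0,"yaw":0,"gripper":-1},{"x":0,"y":0,"z":0,"yaw":0,"gripper":-1},{"x":0,"y":0,"z":0,"yaw":0,"gripper":-1},{"x":0,"y":0,"z":0,"yaw":0,"gripper":-1},{"x":0,"y":0,"z":0,"yaw":0,"gripper":-1},{"x":0,"y":0,"z":0,"yaw":0,"gripper":-1}]' 12
```

```text
time_s: 5.38
ee_pos: [514.4, -125.5, 223.4]
ee_rot: [-179.9, 0.1, 34.1]
force: [-0.4, -0.8, -0.4]
gripper_width: 50.2
time_s: 5.88
ee_pos: [514.4, -124.0, 225.4]
ee_rot: [-179.8, -0.0, 34.1]
force: [-2.9, 5.2, 5.7]
gripper_width: 18.4
```

```bash
cat > st.py <<'E'
from h import *
s=telemetry.state();r=R.from_euler('xyz',s['ee_rot'],degrees=True).as_matrix()
print(round(s['time_s'],2),s['ee_pos'].round(1),s['ee_rot'].round(1),'F',s['force'].round(1),'T',s['torque'].round(2),'w',round(s['gripper_width'],1),'j6',s['qpos'][5].round(0))
E
python3 -m inch '[{"x":0,"y":-0.15,"z":0,"yaw":-0.6,"gripper":-1},{"x":0,"y":0,"z":0,"yaw":-0.6,"gripper":-1},{"x":0,"y":0,"z":0,"yaw":-0.6,"gripper":-1},{"x":0,"y":0,"z":0,"yaw":-0.6,"gripper":-1},{"x":0,"y":0,"z":0,"yaw":-0.6,"gripper":-1}]' 15 >/dev/null; python3 st.py
python3 -m inch '[{"x":0,"y":0,"z":0,"yaw":-0.6,"gripper":-1},{"x":0,"y":0,"z":0,"yaw":-0.6,"gripper":-1},{"x":0,"y":0,"z":0,"yaw":-0.6,"gripper":-1},{"x":0,"y":0,"z":0,"yaw":-0.6,"gripper":-1},{"x":0,"y":0,"z":0,"yaw":-0.6,"gripper":-1}]' >/dev/null; python3 st.py
```

```text
6.3 [ 513.2 -123.2  226.2] [-179.8   -0.    49.2] F [-5.2  4.1  9.2] T [ 0.61  1.25 -0.26] w 17.7 j6 26.0
6.72 [ 513.  -122.1  226.7] [-179.8   -0.2   64.1] F [-6.6  8.3 13.2] T [ 1.17  1.38 -0.27] w 17.7 j6 11.0
```

```bash
python3 -m inch '[{"x":0,"y":0,"z":-0.2,"yaw":-0.6,"gripper":-1},{"x":0,"y":0,"z":0,"yaw":-0.6,"gripper":-1},{"x":0,"y":0,"z":0,"yaw":-0.6,"gripper":-1},{"x":0,"y":0,"z":0,"yaw":-0.6,"gripper":-1},{"x":0,"y":0,"z":0,"yaw":-0.6,"gripper":-1}]' >/dev/null; python3 st.py
python3 -m inch '[{"x":0,"y":0,"z":0,"yaw":-0.6,"gripper":-1},{"x":0,"y":0,"z":0,"yaw":-0.6,"gripper":-1},{"x":0,"y":0,"z":0,"yaw":-0.6,"gripper":-1},{"x":0,"y":0,"z":0,"yaw":-0.6,"gripper":-1},{"x":0,"y":0,"z":0,"yaw":0,"gripper":-1}]' >/dev/null; python3 st.py
python3 - <<'E'
from h import *
g=snap('wrist','w4')
w=np.clip(g['pixels'][90:330,140:500,::-1]*2.2+10,0,255).astype('uint8')
cv2.imwrite('pics/w4.png',cv2.resize(w,None,fx=2.2,fy=2.2,interpolation=cv2.INTER_CUBIC))
E
```

```text
7.13 [ 512.8 -122.4  228.7] [-179.8   -0.2   79.2] F [-6.9  7.9 11.6] T [ 0.97  1.46 -0.31] w 16.5 j6 -4.0
7.55 [ 512.5 -122.5  228.8] [-179.8   -0.2   91.1] F [-7.5  7.4 12.1] T [ 0.87  1.39 -0.13] w 15.4 j6 -16.0
```

View pics/w4.png

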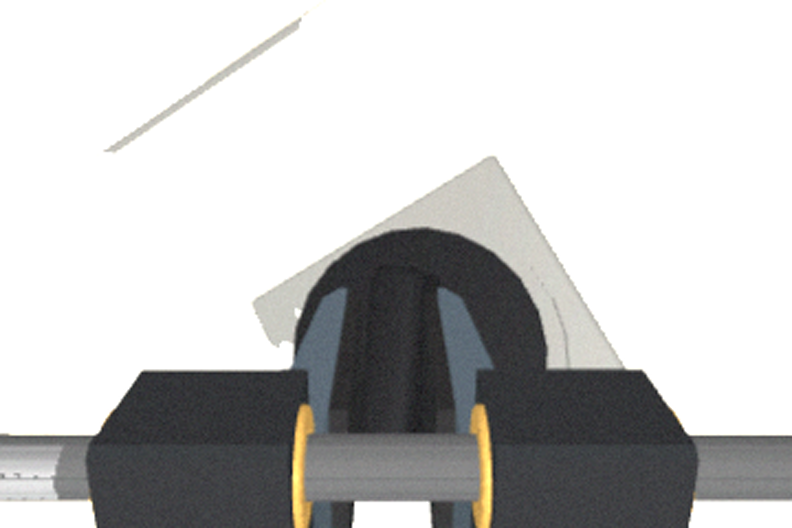

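The bar stays aligned between the pads (crop about (400,350)), so the filter is following. Continuing in smaller steps and watching Tz for the stop.

```bash
R1='x'; python3 -m inch '[{"x":0,"y":0,"z":-0.1,"yaw":-0.5,"gripper":-1},{"x":0,"y":0,"z":0,"yaw":-0.5,"gripper":-1},{"x":0,"y":0,"z":0,"yaw":-0.5,"gripper":-1},{"x":0,"y":0,"z":0,"yaw":0,"gripper":-1}]' >/dev/null; python3 st.py
python3 -m inch '[{"x":0,"y":0,"z":0,"yaw":-0.5,"gripper":-1},{"x":0,"y":0,"z":0,"yaw":-0.5,"gripper":-1},{"x":0,"y":0,"z":0,"yaw":0,"gripper":-1}]' >/dev/null; python3 st.py
python3 -m inch '[{"x":0,"y":0,"z":0,"yaw":-0.5,"gripper":-1},{"x":0,"y":0,"z":0,"yaw":-0.5,"gripper":-1},{"x":0,"y":0,"z":0,"yaw":0,"gripper":-1}]' >/dev/null; python3 st.py
python3 -m inch '[{"x":0,"y":0,"z":0,"yaw":-0.5,"gripper":-1},{"x":0,"y":0,"z":0,"yaw":-0.5,"gripper":-1},{"x":0,"y":0,"z":0,"yaw":0,"gripper":-1}]' >/dev/null; python3 st.py
```

```text
7.93 [ 512.9 -123.1  229.6] [-179.9   -0.2   98.6] F [-6.4  5.  10.6] T [ 0.66  1.16 -0.2 ] w 14.9 j6 -23.0
8.18 [ 513.3 -123.3  229.7] [-1.800e+02 -1.000e-01  1.036e+02] F [-5.4  4.  10.2] T [ 0.56  0.95 -0.13] w 14.0 j6 -28.0
8.43 [ 513.5 -123.4  229.6] [ 1.800e+02 -1.000e-01  1.086e+02] F [-4.7  3.8  9.3] T [ 0.47  0.86 -0.05] w 14.3 j6 -33.0
8.68 [ 513.7 -123.2  229.5] [ 1.800e+02 -1.000e-01  1.136e+02] F [-3.9  4.7  8. ] T [ 0.56  0.67 -0.23] w 14.4 j6 -38.0
```

```bash
python3 -m inch '[{"x":0,"y":0,"z":0,"yaw":-0.5,"gripper":-1},{"x":0,"y":0,"z":0,"yaw":-0.5,"gripper":-1},{"x":0,"y":0,"z":0,"yaw":0,"gripper":-1}]' >/dev/null; python3 st.py
python3 -m inch '[{"x":0,"y":0,"z":0,"yaw":-0.4,"gripper":-1},{"x":0,"y":0,"z":0,"yaw":-0.4,"gripper":-1},{"x":0,"y":0,"z":0,"yaw":0,"gripper":-1}]' >/dev/null; python3 st.py
python3 -m inch '[{"x":0,"y":0,"z":0,"yaw":-0.4,"gripper":-1},{"x":0,"y":0,"z":0,"yaw":-0.4,"gripper":-1},{"x":0,"y":0,"z":0,"yaw":0,"gripper":-1}]' >/dev/null; python3 st.py
```

```text
8.93 [ 513.6 -123.4  229.3] [ 1.800e+02 -1.000e-01  1.186e+02] F [-4.4  3.   7.6] T [ 0.5   0.69 -0.44] w 14.7 j6 -43.0
9.18 [ 513.7 -123.7  229.2] [ 1.800e+02 -1.000e-01  1.225e+02] F [-2.9  2.1  6.8] T [ 0.36  0.51 -0.52] w 16.4 j6 -47.0
9.43 [ 513.5 -123.4  229.2] [ 1.800e+02 -1.000e-01  1.265e+02] F [-4.2  3.1  6.9] T [ 0.57  0.63 -0.63] w 17.8 j6 -51.0
```

Width growing (14.7→16.4→17.8) and Tz rising to 0.63 N m show the bar has stopped at about yaw 118. Backing off to ~116.5, then regripping a bit deeper.

```bash
python3 -m inch '[{"x":0,"y":0,"z":0,"yaw":0.5,"gripper":-1},{"x":0,"y":0,"z":0,"yaw":0.5,"gripper":-1},{"x":0,"y":0,"z":0,"yaw":0.5,"gripper":-1},{"x":0,"y":0,"z":0,"yaw":0.5,"gripper":-1},{"x":0,"y":0,"z":0,"yaw":0,"gripper":-1}]' >/dev/null; python3 st.py
python3 -m inch '[{"x":0,"y":0,"z":0,"yaw":0,"gripper":-0.3},{"x":0,"y":0,"z":0,"yaw":0,"gripper":-0.3},{"x":0,"y":0,"z":0,"yaw":0,"gripper":-0.3}]' >/dev/null; python3 st.py
python3 -m inch '[{"x":-0.3,"y":0,"z":0.3,"yaw":0,"gripper":-0.3},{"x":0,"y":0,"z":0.3,"yaw":0,"gripper":-0.3},{"x":0,"y":0,"z":0.2,"yaw":0,"gripper":-0.3},{"x":0,"y":0,"z":0,"yaw":0,"gripper":-0.3}]' >/dev/null; python3 st.py
python3 -m inch '[{"x":0,"y":0,"z":0,"yaw":0,"gripper":-1},{"x":0,"y":0,"z":0,"yaw":0,"gripper":-1},{"x":0,"y":0,"z":0,"yaw":0,"gripper":-1},{"x":0,"y":0,"z":0,"yaw":0,"gripper":-1},{"x":0,"y":0,"z":0,"yaw":0,"gripper":-1}]' 25 >/dev/null; python3 st.py
```

```text
9.85 [ 514.5 -123.5  228.9] [ 1.799e+02 -1.000e-01  1.165e+02] F [-2.6  4.4  5.5] T [ 0.7   0.22 -0.2 ] w 14.5 j6 -41.0
10.1 [ 514.4 -124.8  227.7] [-180.     0.   116.6] F [ 0.3  0.1 -0.2] T [-0.14  0.03  0.01] w 30.7 j6 -41.0
10.43 [ 515.4 -127.1  219. ] [-1.799e+02 -1.000e-01  1.166e+02] F [-0.   0.5 -0.2] T [-0.07  0.07  0.02] w 32.1 j6 -42.0
10.85 [ 516.2 -126.9  220.1] [179.9   0.  116.5] F [ 0.7  1.3 -0.1] T [ 0.12 -0.46 -0.27] w 14.7 j6 -42.0
```

```bash
python3 -m inch '[{"x":0.2,"y":-0.026,"z":-0.346,"yaw":0,"gripper":-1},{"x":0.1,"y":-0.013,"z":-0.173,"yaw":0,"gripper":-1},{"x":0,"y":0,"z":0,"yaw":0,"gripper":-1}]' >/dev/null; python3 st.py
python3 -m inch '[{"x":0.2,"y":-0.026,"z":-0.346,"yaw":0,"gripper":-1},{"x":0,"y":0,"z":0,"yaw":0,"gripper":-1}]' >/dev/null; python3 st.py
```

```text
11.1 [ 514.6 -124.5  225.4] [179.9   0.  116.6] F [ 2.1 -0.2 -3.6] T [ 0.06 -0.73 -0.22] w 15.0 j6 -41.0
11.27 [ 513.7 -122.2  229.5] [179.9   0.  116.6] F [ 3.   1.9 -0.6] T [ 0.45 -0.85 -0.09] w 14.1 j6 -41.0
```

```bash
python3 -m inch '[{"x":0.2,"y":-0.026,"z":-0.346,"yaw":0,"gripper":-1},{"x":0.2,"y":-0.026,"z":-0.346,"yaw":0,"gripper":-1},{"x":0,"y":0,"z":0,"yaw":0,"gripper":-1}]' >/dev/null; python3 st.py
python3 -m inch '[{"x":0.2,"y":-0.026,"z":-0.346,"yaw":0,"gripper":-1},{"x":0.2,"y":-0.026,"z":-0.346,"yaw":0,"gripper":-1},{"x":0.2,"y":-0.026,"z":-0.346,"yaw":0,"gripper":-1},{"x":0,"y":0,"z":0,"yaw":0,"gripper":-1}]' >/dev/null; python3 st.py
python3 - <<'E'
from h import *
g=snap('scene','s5'); w=snap('wrist','w5')
p=np.clip(g['pixels'][120:220,210:330,::-1]*1.6,0,255).astype('uint8')
q=np.clip(w['pixels'][90:390,140:500,::-1]*2.2+10,0,255).astype('uint8')
cv2.imwrite('pics/s5.png',np.hstack([cv2.resize(p,(360,300),interpolation=cv2.INTER_CUBIC),q]))
E
```

```text
11.52 [ 509.6 -119.5  236.3] [-179.9   -0.   116.6] F [ 0.2 -0.1 -0.3] T [-0.08  0.03  0.08] w 13.6 j6 -41.0
11.85 [ 507.2 -114.4  246.8] [180.    0.  116.6] F [ 0.8  1.  -0.8] T [-0.07  0.   -0.01] w 14.0 j6 -41.0
```

View pics/s5.png

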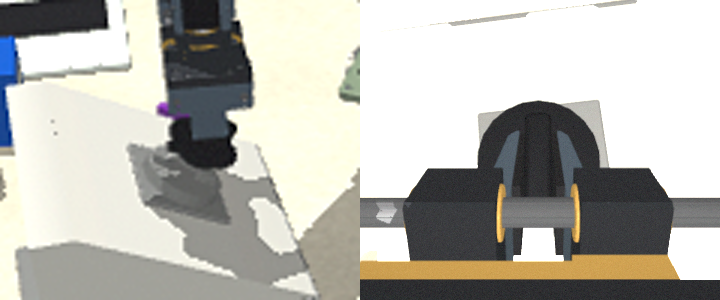

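Left: the filter hangs in the fingers above the empty collar (scene crop about (200,145)). Right: the bar sits flush between the pads. Carrying it to the tray now.

```bash
python3 -m inch '[{"x":0.2,"y":0,"z":-0.8,"yaw":0,"gripper":-1},{"x":1.5,"y":0.63,"z":-0.8,"yaw":0,"gripper":-1},{"x":2.5,"y":1.06,"z":0,"yaw":0,"gripper":-1},{"x":3.3,"y":1.4,"z":0,"yaw":0,"gripper":-1},{"x":3.3,"y":1.4,"z":0,"yaw":0,"gripper":-1},{"x":3.3,"y":1.4,"z":0,"yaw":0,"gripper":-1},{"x":3.3,"y":1.4,"z":0,"yaw":0,"gripper":-1}]' 30 >/dev/null; python3 st.py
python3 -m inch '[{"x":3.3,"y":1.4,"z":0,"yaw":0,"gripper":-1},{"x":3.3,"y":1.4,"z":0,"yaw":0,"gripper":-1},{"x":3.3,"y":1.4,"z":0,"yaw":0,"gripper":-1},{"x":3.3,"y":1.4,"z":0,"yaw":0,"gripper":-1},{"x":2.6,"y":1.1,"z":0,"yaw":0,"gripper":-1},{"x":1.6,"y":0.68,"z":0,"yaw":0,"gripper":-1},{"x":0.8,"y":0.42,"z":0,"yaw":0,"gripper":-1},{"x":0,"y":0,"z":0,"yaw":0,"gripper":-1}]' >/dev/null; python3 st.py
python3 -m inch '[{"x":0,"y":0,"z":1.5,"yaw":0,"gripper":-1},{"x":0,"y":0,"z":2.5,"yaw":0,"gripper":-1},{"x":0,"y":0,"z":3,"yaw":0,"gripper":-1},{"x":0,"y":0,"z":3,"yaw":0,"gripper":-1},{"x":0,"y":0,"z":2.5,"yaw":0,"gripper":-1},{"x":0,"y":0,"z":1.5,"yaw":0,"gripper":-1},{"x":0,"y":0,"z":1,"yaw":0,"gripper":-1},{"x":0,"y":0,"z":0,"yaw":0,"gripper":-1}]' >/dev/null; python3 st.py
python3 - <<'E'
from h import *
g=snap('scene','s6'); w=snap('wrist','w6')
p=np.clip(g['pixels'][140:300,310:500,::-1]*1.6,0,255).astype('uint8')
q=np.clip(w['pixels'][:,100:540,::-1]*2.0+10,0,255).astype('uint8')
cv2.imwrite('pics/s6.png',np.hstack([cv2.resize(p,(475,400),interpolation=cv2.INTER_CUBIC),cv2.resize(q,(325,400))]))
E
```

```text
12.53 [494.3  75.2 262.5] [180.    0.  116.5] F [ 0.9 -0.8 -0.4] T [-0.05 -0.   -0.03] w 14.1 j6 -19.0
13.2 [482.9 272.9 261.9] [180.   -0.  116.7] F [ 0.2 -1.2 -1.1] T [-0.04  0.   -0.01] w 13.9 j6 2.0
13.87 [482.1 269.6 110.1] [-179.8    0.   116.5] F [-0.  -0.2 -0.1] T [-0.08  0.02  0.01] w 13.7 j6 2.0
```

View pics/s6.png

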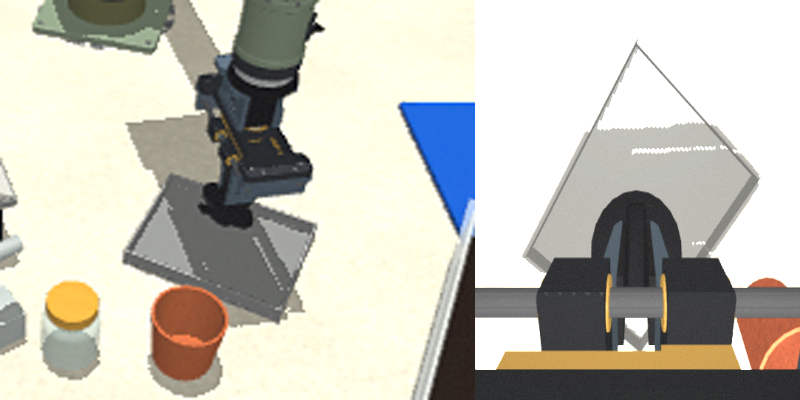

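The filter is over the tray, about centre, and still tilted in the grip. Lowering slowly until the low lug touches.

```bash
python3 -m inch '[{"x":0,"y":0,"z":1.2,"yaw":0,"gripper":-1},{"x":0,"y":0,"z":1.2,"yaw":0,"gripper":-1},{"x":0,"y":0,"z":0.7,"yaw":0,"gripper":-1},{"x":0,"y":0,"z":0.2,"yaw":0,"gripper":-1},{"x":0,"y":0,"z":0,"yaw":0,"gripper":-1}]' 20 >/dev/null; python3 st.py
python3 -m inch '[{"x":0,"y":0,"z":0.2,"yaw":0,"gripper":-1},{"x":0,"y":0,"z":0.1,"yaw":0,"gripper":-1},{"x":0,"y":0,"z":0,"yaw":0,"gripper":-1}]' >/dev/null; python3 st.py
python3 -m inch '[{"x":0,"y":0,"z":0.2,"yaw":0,"gripper":-1},{"x":0,"y":0,"z":0,"yaw":0,"gripper":-1}]' >/dev/null; python3 st.py
```

```text
14.38 [483.2 271.4  79.3] [180.   -0.  116.6] F [-0.6  0.4 -1.2] T [-0.01  0.03 -0.07] w 13.7 j6 2.0
14.63 [483.1 271.5  76.3] [180.   -0.  116.6] F [ 0.2  0.1 -1.3] T [-0.07  0.01  0.01] w 13.4 j6 2.0
14.8 [482.9 271.3  73.8] [180.   -0.  116.6] F [ 0.7  0.1 -0.4] T [-0.06  0.07  0.01] w 14.3 j6 2.0
```

```bash
python3 -m inch '[{"x":0,"y":0,"z":0.2,"yaw":0,"gripper":-1},{"x":0,"y":0,"z":0,"yaw":0,"gripper":-1}]' 12 >/dev/null; python3 st.py
python3 -m inch '[{"x":-0.2,"y":0,"z":0.2,"yaw":0,"gripper":-1},{"x":0,"y":0,"z":0,"yaw":0,"gripper":-1}]' >/dev/null; python3 st.py
python3 -m inch '[{"x":-0.5,"y":0,"z":0.1,"yaw":0,"gripper":-1},{"x":0,"y":0,"z":0,"yaw":0,"gripper":-1}]' >/dev/null; python3 st.py
python3 -m inch '[{"x":-0.5,"y":0,"z":0.1,"yaw":0,"gripper":-1},{"x":0,"y":0,"z":0,"yaw":0,"gripper":-1}]' >/dev/null; python3 st.py
```

```text
14.97 [483.1 271.5  71.8] [180.   -0.  116.6] F [ 0.   0.9 -0.8] T [-0.01 -0.04  0.01] w 14.2 j6 2.0
15.13 [484.2 269.7  70.6] [179.9  -0.  116.6] F [-0.3 -1.   4.8] T [-0.02  0.24  0.07] w 14.0 j6 1.0
15.3 [486.7 265.   69.4] [179.9  -0.  116.6] F [-0.5  0.9  3.5] T [0.05 0.02 0.02] w 14.1 j6 1.0
15.47 [489.  260.2  68.1] [179.9   0.  116.6] F [ 0.1 -0.5  3.7] T [ 0.03 -0.02  0.01] w 14.3 j6 0.0
```

```bash
python3 -m inch '[{"x":-0.4,"y":0,"z":0.2,"yaw":0,"gripper":-1},{"x":0,"y":0,"z":0,"yaw":0,"gripper":-1}]' >/dev/null; python3 st.py
python3 -m inch '[{"x":-0.4,"y":0,"z":0.2,"yaw":0,"gripper":-1},{"x":0,"y":0,"z":0,"yaw":0,"gripper":-1}]' >/dev/null; python3 st.py
python3 -m inch '[{"x":-0.4,"y":0,"z":0.2,"yaw":0,"gripper":-1},{"x":0,"y":0,"z":0,"yaw":0,"gripper":-1}]' >/dev/null; python3 st.py
python3 -m inch '[{"x":-0.3,"y":0,"z":0.2,"yaw":0,"gripper":-1},{"x":0,"y":0,"z":0,"yaw":0,"gripper":-1}]' >/dev/null; python3 st.py
```

```text
15.63 [490.8 256.5  65.9] [179.9   0.  116.6] F [1.1 0.1 3.7] T [-0.05 -0.12 -0.03] w 13.8 j6 -0.0
15.8 [492.5 253.   63.7] [180.    0.  116.6] F [1.8 0.6 2.6] T [-0.01 -0.26  0.03] w 14.2 j6 -1.0
15.97 [494.  249.5  61.5] [180.    0.  116.6] F [2.  0.2 1.1] T [ 0.12 -0.24  0.02] w 13.7 j6 -1.0
16.13 [495.2 246.9  59.5] [-180.     0.   116.6] F [0.6 1.  0.7] T [ 0.1  -0.22 -0.08] w 14.0 j6 -1.0
```

```bash
python3 -m inch '[{"x":0,"y":0,"z":0.2,"yaw":0,"gripper":-1},{"x":0,"y":0,"z":0,"yaw":0,"gripper":-1}]' >/dev/null; python3 st.py
python3 -m inch '[{"x":0,"y":0,"z":0.2,"yaw":0,"gripper":-1},{"x":0,"y":0,"z":0,"yaw":0,"gripper":-1}]' >/dev/null; python3 st.py
python3 - <<'E'
from h import *
g=snap('scene','s7'); w=snap('wrist','w7')
p=np.clip(g['pixels'][190:250,370:450,::-1]*2.2,0,255).astype('uint8')
q=np.clip(w['pixels'][100:,130:510,::-1]*2.5+20,0,255).astype('uint8')
cv2.imwrite('pics/s7.png',np.hstack([cv2.resize(p,(480,360),interpolation=cv2.INTER_CUBIC),cv2.resize(q,(320,360))]))
E
```

```text
16.3 [495.6 246.3  58.2] [1.800e+02 1.000e-01 1.167e+02] F [ 1.8 -3.4  3.7] T [-0.53 -0.44  0.02] w 13.8 j6 -1.0
16.47 [495.9 245.8  56.6] [180.    0.2 116.7] F [ 2.4 -4.7  7.3] T [-0.73 -0.31  0.05] w 14.0 j6 -1.0
```

View pics/s7.png

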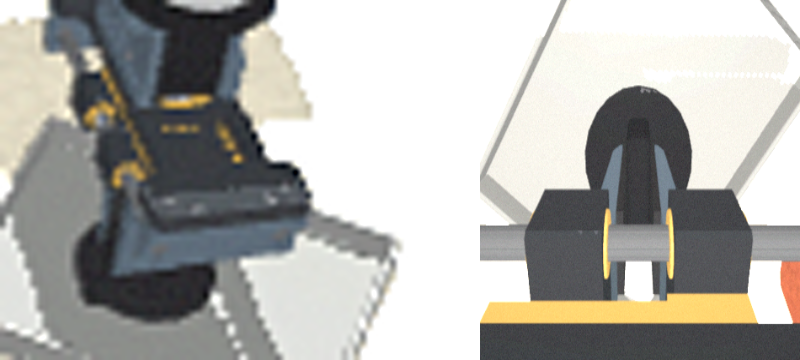

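```bash
python3 -m inch '[{"x":-0.3,"y":0,"z":0,"yaw":0,"gripper":-1},{"x":0,"y":0,"z":0,"yaw":0,"gripper":-1}]' >/dev/null; python3 st.py
python3 -m inch '[{"x":-0.3,"y":0,"z":0.1,"yaw":0,"gripper":-1},{"x":0,"y":0,"z":0,"yaw":0,"gripper":-1}]' >/dev/null; python3 st.py
python3 -m inch '[{"x":-0.2,"y":0,"z":0.1,"yaw":0,"gripper":-1},{"x":0,"y":0,"z":0,"yaw":0,"gripper":-1}]' >/dev/null; python3 st.py
python3 - <<'E'
from h import *
for v in('s7','w7'):
    g=load(v); d=(g['pixels'].max(2)<38).astype('uint8'); 
    print(v, d.sum())
w=snap('wrist','w8');s=snap('scene','s8')
# sample image rows around expected cap to allow overlay: predicted upright flange circles
st=telemetry.state();p=st['ee_pos']
for nm,g in(('wrist',w),('scene',s)):
    for z in(25,):
        th=np.linspace(0,2*np.pi,9)[:-1]
        print(nm,proj(g,np.c_[p[0]+37*np.cos(th),p[1]+37*np.sin(th),np.full(8,z)]).round(0).tolist())
E
```

```text
16.73 [496.3 244.2  56.1] [-180.     0.   116.6] F [-0.1  0.2  6.5] T [-0.03  0.01 -0.07] w 14.0 j6 -2.0
16.9 [497.3 242.8  55.9] [ 1.800e+02 -1.000e-01  1.165e+02] F [-2.8  4.1  9.7] T [ 0.68  0.62 -0.05] w 13.8 j6 -2.0
17.07 [497.9 241.5  55.1] [180.   -0.2 116.5] F [-4.5  5.1 12.4] T [0.96 0.91 0.04] w 13.9 j6 -2.0
s7 22833
w7 48759
wrist [[374.0, 271.0], [380.0, 226.0], [348.0, 190.0], [296.0, 186.0], [259.0, 218.0], [258.0, 263.0], [291.0, 295.0], [337.0, 298.0]]
scene [[389.0, 243.0], [398.0, 242.0], [402.0, 237.0], [400.0, 230.0], [392.0, 226.0], [384.0, 227.0], [379.0, 232.0], [381.0, 238.0]]
```

```bash
python3 -m inch '[{"x":0.2,"y":0,"z":-0.1,"yaw":0,"gripper":-1},{"x":0,"y":0,"z":-0.1,"yaw":0,"gripper":-1},{"x":0,"y":0,"z":0,"yaw":0,"gripper":-1}]' 6 >/dev/null; python3 st.py
python3 - <<'E'
from h import *
w=snap('wrist','w9');s=snap('scene','s9');st=telemetry.state();p=st['ee_pos'];r=R.from_euler('xyz',st['ee_rot'],degrees=True).as_matrix()
def draw(g):
    im=np.clip(g['pixels'][:,:,::-1].astype(float)*2.5+20,0,255).astype('uint8').copy();im=cv2.resize(im,None,fx=4,fy=4,interpolation=cv2.INTER_CUBIC)
    for z,rad,col in((25,37,(0,0,255)),(21,37,(0,255,0))):
        th=np.linspace(0,2*np.pi,60);q=proj(g,np.c_[p[0]+rad*np.cos(th),p[1]+rad*np.sin(th),np.full(60,z)])
        cv2.polylines(im,[np.int32(q*4+1.5)],True,col,1)
    x=r[:2,0];y=r[:2,1];q=np.array([[*(p[:2]+a*23*x+b*7*y),55] for a,b in((1,1),(1,-1),(-1,-1),(-1,1))]);cv2.polylines(im,[np.int32(proj(g,q)*4+1.5)],True,(255,255,0),1);return im
a=draw(w)[600:1300,900:1660];b=draw(s)[820:1020,1450:1700]
cv2.imwrite('pics/o9.png',np.hstack([cv2.resize(a,(450,414)),cv2.resize(b,(350,414)[:2] if 0 else (350,280)) if 0 else cv2.copyMakeBorder(cv2.resize(b,(350,280)),0,134,0,0,cv2.BORDER_CONSTANT)]))
E
```

```text
17.42 [496.9 241.3  55.2] [-179.9    0.   116.6] F [-0.4 -0.9 -0.8] T [-0.07 -0.01  0.03] w 13.9 j6 -2.0
```

View pics/o9.png

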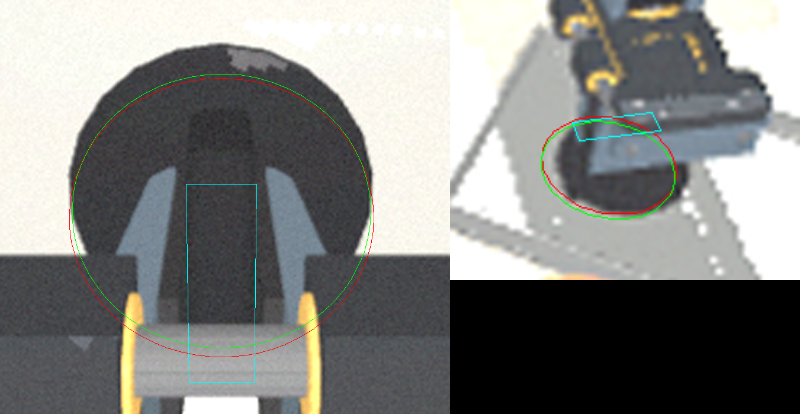

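Overlay: the flange rim (view (222,43)) and the bar's top end edge (view y about 155) are both about 30 px from the upright model, the same way. So the filter stands upright, 7 mm along tool +x of the gripper. The contact force is near zero, so releasing gently.

```bash
python3 -m inch '[{"x":0,"y":0,"z":0,"yaw":0,"gripper":-0.6},{"x":0,"y":0,"z":0,"yaw":0,"gripper":-0.5},{"x":0,"y":0,"z":0,"yaw":0,"gripper":-0.3},{"x":0,"y":0,"z":0,"yaw":0,"gripper":-0.2},{"x":0,"y":0,"z":0,"yaw":0,"gripper":-0.2},{"x":0,"y":0,"z":0,"yaw":0,"gripper":-0.2},{"x":0,"y":0,"z":0,"yaw":0,"gripper":-0.2}]' 3 >/dev/null; python3 st.py
python3 -m inch '[{"x":0,"y":0,"z":-1,"yaw":0,"gripper":-0.2},{"x":0,"y":0,"z":-2,"yaw":0,"gripper":-0.2},{"x":0,"y":0,"z":-3,"yaw":0,"gripper":-0.2},{"x":0,"y":0,"z":-4,"yaw":0,"gripper":-0.2},{"x":-3,"y":0,"z":-2,"yaw":0,"gripper":-0.2},{"x":-3,"y":0,"z":0,"yaw":0,"gripper":-0.2},{"x":0,"y":0,"z":0,"yaw":0,"gripper":-0.2},{"x":0,"y":0,"z":0,"yaw":0,"gripper":-0.2}]' >/dev/null; python3 st.py
python3 - <<'E'
from h import *
from scipy.optimize import least_squares
w=snap('wrist','wa');s=snap('scene','sa');t=snap('top','ta')
c0=np.array([493.5,248,24])
for n,g in(('wrist',w),('top',t),('scene',s)):
    q=proj(g,[c0])[0];m=(g['pixels'].max(2)<35).astype('uint8')
    k,l,sts,cs=cv2.connectedComponentsWithStats(m); 
    j=[i for i in range(1,k) if np.hypot(*(cs[i]-q))<60 and sts[i,4]>80]
    print(n,q.round(1),[(sts[i].tolist(),cs[i].round(1).tolist()) for i in j])
E
```

```text
18.1 [497.7 241.8  55.9] [180.   -0.  116.6] F [-0.8 -0.2  0.2] T [-0.08 -0.02 -0.01] w 36.2 j6 -2.0
18.77 [525.  187.3 176.9] [179.9  -0.  116.4] F [ 0.2 -0.   0.3] T [-0.06  0.07 -0.01] w 36.8 j6 -8.0
wrist [316.  111.8] [([275, 83, 84, 71, 3131], [312.3, 120.3])]
top [235.5 234.6] [([234, 169, 16, 35, 158], [241.3, 187.7]), ([256, 216, 15, 32, 190], [261.7, 233.8]), ([186, 279, 59, 23, 223], [214.2, 285.9])]
scene [392.8 233.9] [([382, 226, 23, 17, 325], [393.0, 234.0])]
```

Run:
```python
from h import *
from scipy.optimize import minimize
G=[]
for n in('wa','sa'):
    g=load(n);q=proj(g,[[493.5,248,24]])[0];m=(g['pixels'].max(2)<45).astype('uint8');k,l,st,cs=cv2.connectedComponentsWithStats(m)
    j=min([i for i in range(1,k) if st[i,4]>200],key=lambda i:np.hypot(*(cs[i]-q)));x,y,wd,h=st[j,:4];print(n,st[j])
    S=8;x-=6;y-=6;wd+=12;h+=12;M=cv2.resize((l[y:y+h,x:x+wd]==j).astype('uint8'),None,fx=S,fy=S,interpolation=cv2.INTER_NEAREST);G.append((g,M,x,y,S))
th=np.linspace(0,2*np.pi,40);ci=lambda r,z:np.c_[r*np.cos(th),r*np.sin(th),0*th+z]
fl=np.vstack([ci(37,17),ci(37,21)]);st_=np.vstack([ci(18.5,0),ci(18.5,17)]);bar=np.array([[a,b,z] for a in(-23,23) for b in(-7,7) for z in(21,51)])
yaw=np.radians(116.5)
def f(v,full=False):
    Rm=(R.from_euler('z',yaw)*R.from_euler('xy',v[2:4])).as_matrix();o=[]
    for i,(g,M,x,y,S) in enumerate(G):
        I=np.zeros_like(M)
        for P in(fl,st_,bar):
            W=P@Rm.T+[v[0],v[1],4+31*abs(np.sin(v[3]))]
            if i==1: W=W+[v[4],v[5],0]
            h=cv2.convexHull(np.float32((proj(g,W)-[x,y]+.5)*S)).astype(np.int32);cv2.fillConvexPoly(I,h,1)
        o.append((I&M).sum()/(I|M).sum())
    return o if full else -sum(o)
for ty in(-.3,0,.3):
    r=minimize(f,[493.5,248,0,ty,0,0],method='Nelder-Mead',options=dict(initial_simplex=np.array([[493.5,248,0,ty,0,0]]+[[493.5+5*(i==0),248+5*(i==1),.1*(i==2),ty+.1*(i==3),2*(i==4),2*(i==5)] for i in range(6)]),maxiter=800))
    print(r.x[:2].round(1),np.degrees(r.x[2:4]).round(1),r.x[4:].round(1),np.round(f(r.x,True),3))
```

```text
wa [ 275   83   84   71 3387]
sa [382 226  23  18 341]
[494.2 249.6] [-5.2 -1.1] [2.9 0.4] [0.614 0.924]
[493.6 248.7] [-1.2  0.1] [ 0.7 -0.4] [0.612 0.931]
[494.1 248.9] [-4.2  0.9] [ 2.7 -0.2] [0.612 0.928]
```

```bash
python3 -c "
from workcell import env
print(env.job_done())"
```

```text
the job is handed in; nothing more can be done
None
```

The job is handed in, and by my last checks the filter stands upright on its lugs in the tray. The robot gave no verdict.

**What I did:**
- I gripped the filter by its bar and turned it anticlockwise about 84°. I felt the stop at 0.6 N m, when the fingers began to slip round the bar.
- I backed off 1–2° and lifted the filter about 30 mm along its axis. Forces stayed under 5 N.
- I carried it to the tray, lowered it until the low lug touched, rocked it upright against the floor with at most about 14 N, and let go with almost no load. The robot's clock was at about 19 s.

**Last checks:**
- **Position:** the filter is at about (494, 249) mm, roughly 10 mm from my measured tray centre.
- **Uprightness:** fitting its outline in the scene and wrist images together gave tilts from 1° to 5° in different runs; the limit is about 7°.
- **Weak check:** the wrist outline matched the model poorly (0.61 overlap, against 0.93 for the scene view). I did not find out why, so the tilt rests mainly on the scene view and the overlay made before release.
- **Robot:** the gripper was clear of everything, with near-zero force readings.
- **Not checked:** I kept clear of the jar, flower pot and soil blocker and felt no unexpected contact, but I did not re-measure them. I had also used all 12 picture views, so the last images were checked only by code.

The first four move calls were refused or had no effect because every row needs all five keys. Nothing moved until I corrected that.

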